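# Grade the rinsed parts in the tilting sieve

### The job

The sieve on the stand holds rinsed tube nuts and dishes mixed together. With its red handle, first tilt it towards the wire-grid end until both nuts have dropped through into the blue bin, the dishes staying behind in the sieve; then tip it the other way, so that both dishes slide out into the white bin, and let go of the handle.

Things in the scene. Friction and masses are not known exactly. Their poses are not given: they have to be found in the camera images.
- stand: Fixed grey base plate 168 x 420 x 8 mm (205 mm wide at the posts) with two aluminium posts that carry the sieve. Origin on the worktop under the sieve's pivot. Own x axis: along the pivot; own y axis: towards the wire-grid end and the blue bin (to the robot's left, give or take the stand's yaw); z up. The pivot axis runs along x, 140 mm above the worktop. The posts, at x = +-89 mm, reach 165 mm above the worktop.
- handle (a point): Centre of the red round handle bar of the sieve: 16 mm thick, 100 mm long, horizontal, parallel to the pivot (stand x axis), 110 mm straight above the pivot when the sieve is level. It is fixed to the sieve by two upright straps at x = +-75 mm and so moves on an arc of radius 110 mm about the pivot; free space of 80 mm below it.
- sieve (a joint): Tilt of the sieve (rad): 0 level, as it starts; positive = wire-grid (+y) end down, which needs the handle moved towards +y of the stand; negative = plain open end (-y) down. Stops at -0.85 and +0.85. The pivot is stiff (0.4 N m, about 4 N at the handle) and stays where it is left. Parts start to slide at a tilt of 0.4 to 0.7 rad, so 0.8 is ample.
- grid (a point): Centre of the wire grid of the sieve, on its top, 60 mm from the pivot. The sieve is a steel tray 136 mm wide inside, side walls 28 mm high: from the pivot 120 mm towards +y is wire grid with openings 37 mm wide and 31 to 43 mm long, closed by an end wall 28 mm high; 115 mm towards -y is plain dark floor, open at its end, where the parts lie, at the height of the pivot.
- nut_brass: Brass-coloured hexagon tube nut 17 x 19 x 22 mm, on the plain floor of the sieve close to the grid. Origin: centre of its underside as it stands.
- nut_steel: Grey hexagon tube nut 17 x 19 x 22 mm, on the plain floor of the sieve close to the grid. Origin: centre of its underside as it stands.
- dish_a: Clear round plastic dish, 60 mm across, 13 mm high, flat on the plain floor of the sieve behind the nuts; too large for the grid. Origin: centre of its underside.
- dish_b: A second dish like dish_a, beside it.
- small_bin_in (a point): Centre of the inner floor of the blue bin (for the nuts), fixed on the stand below the wire grid and the pivot, 148 mm along x, 219 mm along y and 54 mm deep inside; axes as the stand's.
- large_bin_in (a point): Centre of the inner floor of the white bin (for the dishes), fixed on the stand below the open end of the sieve, 148 mm along x, 167 mm along y and 54 mm deep inside; axes as the stand's.
Things that resemble listed ones, but are neither listed nor needed, are in the scene too. Leave any brown or purple look-alike of the dish_a alone.

How it is judged:
By the outcome, as a careful person would: the job done as asked, in the order asked, and still so for the second after the job is handed in, with the robot touching nothing.
It also fails if it takes over 40 s, if anything falls off the work surface, if the arm or the gripper's body presses on something with over 40 N, if the wrist force passes 120 N, or if a joint passes its speed limit or range.

### The arm

A 6-joint arm with a two-finger parallel gripper is mounted at the origin on a cart in front of the work surface, level with it; the furniture and walls round the work are solid. World frame = base frame: x ahead of the robot, y to its left, z up, the work surface at z = 0. Lengths are in mm, angles in rad, forces in N, time in s.
With the tool pointing down it reaches from about 400 to 925 mm from the base axis. Payload 12.5 kg.
Tool frame: the origin (TCP) lies midway between the tips of the shut fingers; the grasp point (between the pads) lies 19 mm behind it; z points along the fingers, y is the line along which they close (so a half turn about z gives the same grasp; the last joint's range is limited). The gripper opens to 95 mm and grips with 3 to 60 N. Pads are 20 mm wide; open, the fingers measure 119 mm over their backs; the gripper's body (75 mm by 180 mm) begins 59 mm behind the grasp point.
Start: joints at [1.15, 0.491, 1.559, -0, 1.092, -0.106], TCP at [193.5, 594.31, 214.661] pointing down, gripper open.
Joint ranges: [-3.1, 3.1], [-0.84, 2.19], [0.05, 2.79], [-1.13, 4.28], [0.06, 2.93], [-2.69, 2.69]. Speed limits (rad/s): [2.22, 2.22, 2.79, 3.14, 3.14, 3.14].

### API

Orientations are given as [roll, pitch, yaw] about the fixed x, y, z axes, in that order (R = Rz(yaw) Ry(pitch) Rx(roll)).
In Python, from cell import env gives the robot as it stands.
- The arm moves only by the tool arm_command, never from a script. Its argument "targets" is a list of rows, each a list of 5 numbers: the shift along the tool's x, y, z in mm, then the turn about the tool's z in degrees, then the opening, from 0 (shut) to 1 (fully open). In form: [[tx, ty, tz, roll, fingers], ...]. A call has 1 to 5 rows; each row is the pose to reach, as a shift and turn from the pose commanded when the call began, along the tool's axes at that moment; what a row does not reach only later rows make up. A row lasts 1/10 s, in which the tool goes at most 50 mm and 8.59 degrees, less where a joint would pass 70% of its speed; a pose out of reach is approached as far as the arm can. A call with a gripper value outside its range is refused whole. The fingers move at their own pace and stop on an object; the grip force is fixed at half the most. Time passes only in rows, so rows that repeat a pose let the fingers close. It gives the time, the measured TCP pose, the force, the opening and the grip force at its end, in the units of the state.
- env.state(): the state, without advancing time (a new reading comes with each control period).
- env.read_camera(name): name is "scene" or "top"; returns a dict with "frame" (400x640x3 uint8, red, green, blue), "vertical_fov" (degrees; the focal length in pixels is half the picture's height over the tangent of half this angle, whatever the lens; pixels are square), "cx", "cy" (the principal point, pixels), "world_from_camera" (4x4, takes a point from camera to world coordinates). Camera axes: x right, y down, z forward; pixel columns grow to the right and rows downward; lengths in mm; the calibration is good to about 2 mm. A picture is of the moment at which its call begins. There is no depth.
- env.job_done(): hands the job in; it is judged then, once.
The state is a dict: "t": time; "joints": joint angles; "qvel": joint speeds; "tau": joint torques, N m; "eef_pos": TCP position; "tcp_rot": TCP orientation; "ft_force": force on the tool from outside, world axes, zero at the start; "moment": the same for the moment, N m; "opening": opening from 0.0 (shut) to 1.0 (fully open); "grip_force": force on a finger pad.
Only numpy, scipy, OpenCV 4.12 (cv2) and the standard library are available. Lean on these libraries where they do the work, as an engineer would, in place of code of your own. Each camera call takes 0.05 s, during which the arm holds its last target. There are 200 camera calls.

## Working session

There is one attempt and no reset: what is moved stays moved. The work goes in short steps, Python scripts to look and compute and a tool call to move; the robot and the scene stay as the last step left them, time stands still between calls to the robot, and variables do not carry over. Pictures are saved under pics/ and viewed, at most 10 in all, crops included, and the job is handed in when it is done.

Besides the shell and the picture viewer there is one more tool, called after "Emit:" by a JSON object that holds its "name" and its "arguments". arm_command: Moves the arm, as the interface text tells. Its arguments: {"type":"object","properties":{"targets":{"type":"array","items":{"type":"array","items":{"type":"number"}}}},"required":["targets"]}

```bash
mkdir -p pics; cat > h.py <<'E'
from cell import env
import cv2, numpy as np
def snap(n,f):
    c=env.read_camera(n); cv2.imwrite('pics/'+f,c['frame'][:,:,::-1]); np.savez('pics/'+n,**{k:c[k] for k in c if k!='frame'}); return c
def ray(n,u,v,z):
    c=np.load('pics/'+n+'.npz'); f=200/np.tan(np.radians(c['vertical_fov'])/2)
    T=c['world_from_camera']; d=T[:3,:3]@np.array([(u-c['cx'])/f,(v-c['cy'])/f,1]); o=T[:3,3]
    return o+d*(z-o[2])/d[2]
E
python3 - <<'E'
from h import *
a=snap('scene','s1.png'); b=snap('top','t1.png')
print(a['vertical_fov'],b['vertical_fov'],a['world_from_camera'][:3,3],b['world_from_camera'][:3,3],a['frame'].shape)
s=env.state();print(s['t'],s['eef_pos'],s['tcp_rot'],s['opening'])
E
```

```text
46.10293975553205 52.417432896653196 [  15.9727987  -470.58994163  865.20611688] [338.84092046  14.69156283 986.12388364] (400, 640, 3)
0.1 [193.38920807 594.09952117 214.10480834] [-3.14058292e+00 -1.00001823e-04  2.82682221e+00] 1.0054354848822462
```

View pics/s1.png

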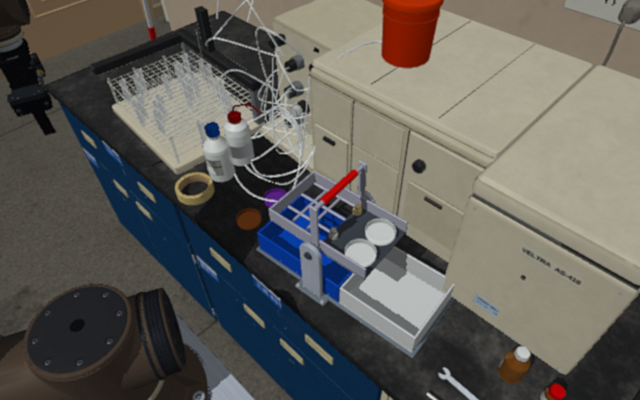

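View pics/t1.png

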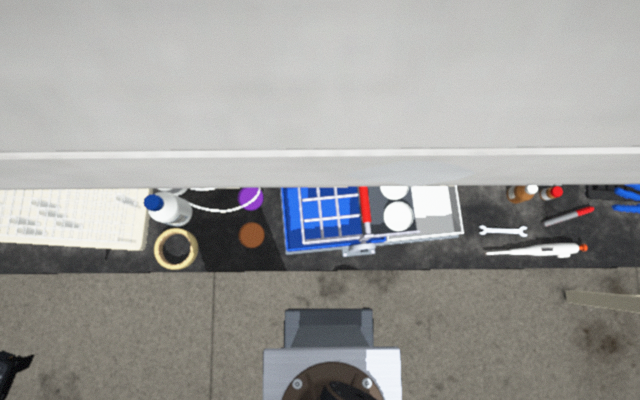

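Scene: red handle bar runs from about (322,203) to (357,172); nuts near (335,233) and (357,211), dishes at (361,253) and (380,233). Top: handle at about (365,188–232), partly hidden by the furniture, with the nearer post at (358,250).

```bash
python3 - <<'E'
from h import *
for n,f,box in (('scene','s1.png',(300,390,160,215)),('top','t1.png',(350,380,180,240))):
    im=cv2.imread('pics/'+f).astype(int); b,g,r=im[...,0],im[...,1],im[...,2]
    m=(r>120)&(g<70)&(b<70); k=np.zeros_like(m); k[box[2]:box[3],box[0]:box[1]]=1; v,u=np.nonzero(m&k)
    rc=cv2.minAreaRect(np.stack([u,v],1).astype(np.float32)); print(n,len(u),rc)
    p=cv2.boxPoints(rc); 
    e=sorted([(np.linalg.norm(p[i]-p[(i+1)%4]),tuple((p[i]+p[(i+1)%4])/2)) for i in range(4)],key=lambda x:x[0])[:2]
    q=[ray(n,*x[1],250) for x in e]; print(e,q,'len',np.linalg.norm(q[0]-q[1]),'mid',(q[0]+q[1])/2,'dir',(q[1]-q[0])/np.linalg.norm(q[0]-q[1]))
# stand plate/bins
im=cv2.imread('pics/s1.png')[140:360,230:460]; cv2.imwrite('pics/s1c.png',cv2.resize(im,None,fx=2.6,fy=2.6,interpolation=cv2.INTER_CUBIC))
s=env.state(); print(np.cos(s['tcp_rot'][2]),np.sin(s['tcp_rot'][2]))
E
```

```text
scene 315 ((338.7237548828125, 185.74862670898438), (7.284282684326172, 45.56393814086914), 48.012786865234375)
[(np.float32(7.2842827), (np.float32(355.65747), np.float32(170.50829))), (np.float32(7.2842827), (np.float32(321.79004), np.float32(200.98897)))] [array([522.02996332, -54.24438011, 250.        ]), array([420.90039471, -62.63848937, 250.        ])] len 101.47734090282322 mid [471.46517902 -58.44143474 250.        ] dir [-0.99657291 -0.08271905  0.        ]
top 294 ((364.37200927734375, 204.13873291015625), (35.22695541381836, 8.664695739746094), 83.8844985961914)
[(np.float32(8.664665), (np.float32(362.4956), np.float32(186.62549))), (np.float32(8.664665), (np.float32(366.2484), np.float32(221.65198)))] [array([482.96455045, -58.7275475 , 250.        ]), array([417.92733464, -63.87804387, 250.        ])] len 65.24083884402116 mid [450.44594254 -61.30279568 250.        ] dir [-0.9968789  -0.07894589  0.        ]
-0.950867475069232 0.30959819905074304
```

View pics/s1c.png

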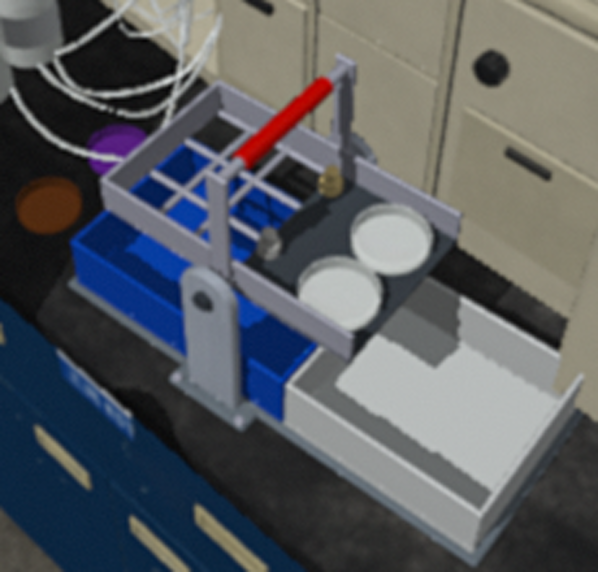

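The crop shows the level sieve: grid to the left with its end wall, the two nuts at the pivot, and the dishes on the dark floor. The top view also shows something overhead, cutting off the handle's far end, so I'll check its height and compute the handle offsets.

```bash
python3 - <<'E'
from h import *
def atx(n,u,v,X):
    c=np.load('pics/'+n+'.npz'); f=200/np.tan(np.radians(c['vertical_fov'])/2)
    T=c['world_from_camera']; d=T[:3,:3]@np.array([(u-c['cx'])/f,(v-c['cy'])/f,1]); o=T[:3,3]
    return (o+d*(X-o[0])/d[0]).round()
for X in (360,400,450,500): print('scene top edge',X,[atx('scene',u,0,X) for u in (200,340,480)],'occl rows',[atx('top',320,v,X)[2] for v in (152,187)])
print('cabinet foot', ray('scene',500,330,0), ray('scene',410,245,0),'front edge',ray('top',320,270,0))
print('cabinet top edge if x=600', atx('scene',315,70,600), atx('scene',480,172,600))
s=env.state(); 
from scipy.spatial.transform import Rotation as R
M=R.from_euler('xyz',s['tcp_rot']).as_matrix(); P=s['eef_pos']
for p in ([470.5,-59.5,330],[470.5,-59.5,231],[193,594,330]): print(p,(M.T@(np.array(p)-P)).round(1))
for n,u,v in (('top',165,208),('scene',212,130),('scene',236,117)): print('bottle',ray(n,u,v,180))
E
```

```text
scene top edge 360 [array([360., 105., 581.]), array([ 360., -157.,  659.]), array([ 360., -304.,  703.])] occl rows [np.float64(912.0), np.float64(878.0)]
scene top edge 400 [array([400., 172., 548.]), array([ 400., -120.,  635.]), array([ 400., -284.,  684.])] occl rows [np.float64(773.0), np.float64(674.0)]
scene top edge 450 [array([450., 256., 507.]), array([450., -75., 605.]), array([ 450., -260.,  660.])] occl rows [np.float64(598.0), np.float64(419.0)]
scene top edge 500 [array([500., 340., 466.]), array([500., -29., 575.]), array([ 500., -236.,  637.])] occl rows [np.float64(424.0), np.float64(164.0)]
cabinet foot [ 576.74203349 -401.11905972    0.        ] [ 625.4323222  -142.10970421    0.        ] front edge [329.80027037  23.39351562   0.        ]
cabinet top edge if x=600 [600. 128. 355.] [ 600. -257.  323.]
[470.5, -59.5, 330] [-465.8 -535.8 -115.4]
[470.5, -59.5, 231] [-465.8 -535.7  -16.4]
[193, 594, 330] [   0.4   -0.3 -115.9]
bottle [457.42440583 330.4228404  180.        ]
bottle [453.8042702  328.39632776 180.        ]
bottle [523.63320034 326.42385203 180.        ]
```

Emit:
{"name": "arm_command", "arguments": {"targets": [[-25, -30, -25, 0, 1], [-50, -60, -50, 0, 1], [-80, -94, -71, 0, 1], [-110, -128, -71, 0, 1], [-142, -163, -71, 0, 1]]}}

```text
t: 0.6
eef_pos: [278.3, 393.8, 286.0]
tcp_rot: [3.141, 0.0, 2.828]
ft_force: [1.3, -0.1, 0.0]
opening: 1.001
grip_force: 0.0
```

Emit:
{"name": "arm_command", "arguments": {"targets": [[-32, -37, 0, 0, 1], [-64, -74, 0, 0, 1], [-96, -111, 0, 0, 1], [-128, -148, 0, 0, 1], [-160, -184, 0, 0, 1]]}}

```text
t: 1.1
eef_pos: [373.4, 168.9, 285.7]
tcp_rot: [3.141, 0.0, 2.827]
ft_force: [0.6, 0.8, -0.7]
opening: 0.996
grip_force: 0.0
```

Emit:
{"name": "arm_command", "arguments": {"targets": [[-32, -37, 0, 0, 1], [-64, -74, 0, 0, 1], [-96, -111, 0, -6, 1], [-128, -148, 0, -14, 1], [-160, -184, 0, -22.7, 1]]}}

```text
t: 1.6
eef_pos: [466.4, -50.1, 285.6]
tcp_rot: [3.141, -0.0, -3.08]
ft_force: [1.0, 1.3, 0.2]
opening: 0.998
grip_force: 0.0
```

```bash
cat > g.py <<'E'
from h import *
from scipy.spatial.transform import Rotation as R
s=env.state(); M=R.from_euler('xyz',s['tcp_rot']).as_matrix(); P=s['eef_pos']
print(s['t'],P.round(1) if hasattr(P,'round') else P,np.round(s['tcp_rot'],3),np.round(s['ft_force'],1),s['opening'],np.round(s['joints'],2))
H=np.array([470.5,-59.5,140]); y=np.array([-.081,.9967,0])
for a in (0,.4,.6,.8,-.4,-.6,-.8): print(a,(M.T@(H+110*np.sin(a)*y+[0,0,110*np.cos(a)-19]-P)).round(1))
E
python3 g.py
```

```text
1.6 [466.4 -50.1 285.6] [ 3.141 -0.    -3.08 ] [1.  1.3 0.2] 0.9975064744339655 [-0.25  0.19  1.82  0.    1.13 -1.88]
0 [-3.5 -9.7 54.6]
0.4 [-2.6 33.2 63.3]
0.6 [-2.3 52.4 73.8]
0.8 [-1.9 69.2 88. ]
-0.4 [ -4.3 -52.5  63.3]
-0.6 [ -4.7 -71.8  73.8]
-0.8 [ -5.  -88.6  87.9]
```

Emit:
{"name": "arm_command", "arguments": {"targets": [[-3, -10, 0, 0, 1], [-3, -10, 15, 0, 1], [-3, -10, 35, 0, 1], [-3, -10, 52, 0, 1], [-3, -10, 52, 0, 0.3]]}}

```text
t: 2.1
eef_pos: [468.7, -57.2, 231.9]
tcp_rot: [3.14, -0.004, -3.086]
ft_force: [1.1, -0.2, 0.7]
opening: 0.961
grip_force: 0.0
```

Emit:
{"name": "arm_command", "arguments": {"targets": [[0, 0, 0, 0, 0.3], [0, 0, 0, 0, 0.3], [0, 0, 0, 0, 0.3]]}}

```text
t: 2.4
eef_pos: [470.0, -57.7, 234.4]
tcp_rot: [-3.141, 0.001, -3.085]
ft_force: [-0.6, -0.1, -0.2]
opening: 0.723
grip_force: 0.0
```

```bash
python3 g.py; python3 -c "
from h import *
c=snap('scene','s2.png'); cv2.imwrite('pics/s2c.png',cv2.resize(c['frame'][100:330,230:460,::-1],None,fx=2.5,fy=2.5,interpolation=2))"
```

```text
2.4 [470.  -57.7 234.4] [-3.141e+00  1.000e-03 -3.085e+00] [-0.6 -0.1 -0.2] 0.7226583030742239 [-0.26  0.25  1.89  0.    1.   -1.89]
0 [-0.4 -1.8  3.4]
0.4 [ 0.7 41.1 12.1]
0.6 [ 1.2 60.3 22.6]
0.8 [ 1.6 77.1 36.8]
-0.4 [ -1.4 -44.6  12.1]
-0.6 [ -1.9 -63.9  22.7]
-0.8 [ -2.2 -80.6  36.8]
```

View pics/s2c.png

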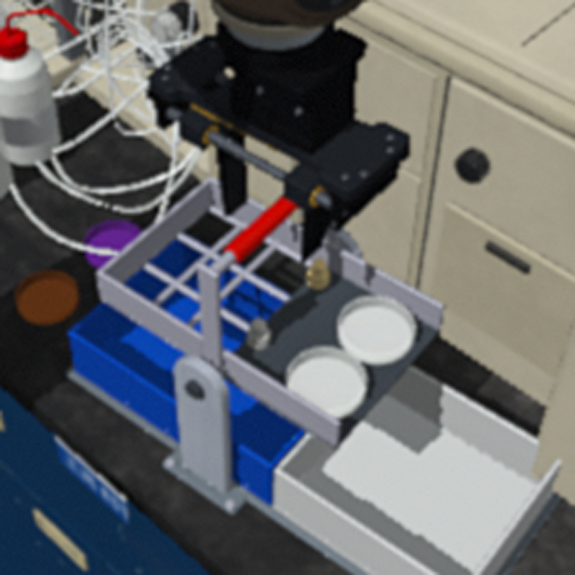

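The fingers straddle the bar cleanly, one on each side, and the parts haven't moved. I'll finish closing to a loose cage.

Emit:
{"name": "arm_command", "arguments": {"targets": [[0, -2, 3, 0, 0.26], [0, -2, 3, 0, 0.26], [0, -2, 3, 0, 0.26], [0, -2, 3, 0, 0.26], [0, -2, 3, 0, 0.26]]}}

```text
t: 2.95
eef_pos: [469.9, -59.8, 230.7]
tcp_rot: [3.142, 0.0, -3.085]
ft_force: [-0.4, -0.8, 0.2]
opening: 0.282
grip_force: 0.0
```

Emit:
{"name": "arm_command", "arguments": {"targets": [[0, 0, 0, 0, 0.26], [0, 8, 0.5, 0, 0.26], [0, 16, 1.5, 0, 0.26], [0, 24, 3, 0, 0.26], [0, 32, 5, 0, 0.26]]}}

```text
t: 3.45
eef_pos: [468.1, -27.2, 225.7]
tcp_rot: [-3.141, 0.001, -3.085]
ft_force: [1.4, -3.2, 3.1]
opening: 0.258
grip_force: 1.9
```

```bash
python3 g.py
```

```text
3.45 [468.1 -27.2 225.7] [-3.141e+00  1.000e-03 -3.085e+00] [ 1.4 -3.2  3.1] 0.25816186045020467 [-0.2   0.26  1.91 -0.    0.97 -1.83]
0 [ -0.5 -32.4  -5.3]
0.4 [ 0.5 10.4  3.4]
0.6 [ 1.  29.7 13.9]
0.8 [ 1.4 46.5 28.1]
-0.4 [ -1.5 -75.2   3.4]
-0.6 [ -2.  -94.5  13.9]
-0.8 [  -2.4 -111.3   28.1]
```

Emit:
{"name": "arm_command", "arguments": {"targets": [[0, 6, 1, 0, 0.26], [0, 12, 3, 0, 0.26], [0, 18, 6, 0, 0.26], [0, 24, 9, 0, 0.26], [0, 30, 12, 0, 0.26]]}}

```text
t: 3.95
eef_pos: [466.2, 2.6, 213.3]
tcp_rot: [3.141, -0.0, -3.085]
ft_force: [-0.8, -3.3, 2.7]
opening: 0.259
grip_force: 1.7
```

Emit:
{"name": "arm_command", "arguments": {"targets": [[1, 5, 4, 0, 0.26], [1, 10, 8, 0, 0.26], [1, 15, 12, 0, 0.26], [1, 20, 16, 0, 0.26], [1, 20, 16, 0, 0.26]]}}

```text
t: 4.45
eef_pos: [463.8, 22.7, 197.0]
tcp_rot: [3.141, -0.001, -3.084]
ft_force: [-0.0, 0.3, 1.2]
opening: 0.263
grip_force: 0.0
```

Emit:
{"name": "arm_command", "arguments": {"targets": [[0, 0, 0, 0, 0.26], [0, 0, 0, 0, 0.26], [0, 0, 0, 0, 0.26], [0, 0, 0, 0, 0.26], [0, 0, 0, 0, 0.26]]}}

```text
t: 4.95
eef_pos: [464.2, 21.9, 197.7]
tcp_rot: [3.141, 0.0, -3.085]
ft_force: [-0.1, -0.9, -0.6]
opening: 0.263
grip_force: 0.0
```

```bash
python3 g.py; python3 -c "
from h import *
c=snap('scene','s3.png'); cv2.imwrite('pics/s3c.png',cv2.resize(c['frame'][100:330,230:460,::-1],None,fx=2.5,fy=2.5,interpolation=2))"
```

```text
4.95 [464.2  21.9 197.7] [ 3.141  0.    -3.085] [-0.1 -0.9 -0.6] 0.26285009842620183 [-0.1   0.29  1.96  0.    0.9  -1.72]
0 [ -1.7 -81.6 -33.3]
0.4 [ -0.6 -38.8 -24.6]
0.6 [ -0.1 -19.6 -14.1]
0.8 [ 0.3 -2.8  0.1]
-0.4 [  -2.7 -124.5  -24.6]
-0.6 [  -3.2 -143.7  -14.1]
-0.8 [-3.600e+00 -1.605e+02  1.000e-01]
```

View pics/s3c.png

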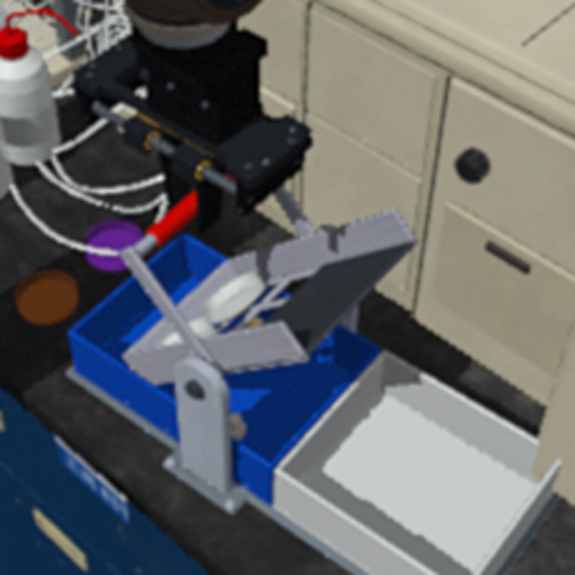

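The sieve is tilted to about 0.8. The dishes lie at the grid's end wall, around (190,330) and (235,295), and the steel nut is in the blue bin at (238,425). A brass patch at (257,322) is unclear, so I'll zoom in.

```bash
python3 -c "
from h import *
c=snap('top','t3.png'); a=cv2.imread('pics/s3.png')[195:285,270:390]; b=c['frame'][180:260,270:390,::-1]
a=cv2.resize(a,None,fx=6,fy=6,interpolation=2)[:, :]; cv2.imwrite('pics/z3.png',a)
im=cv2.imread('pics/s3.png').astype(int); m=(im[...,2]-im[...,0]>40)&(im[...,1]-im[...,0]>15); v,u=np.nonzero(m[200:280,290:390]); print(sorted(zip(u+290,v+200)))
"
```

```text
[(np.int64(330), np.int64(229)), (np.int64(331), np.int64(228)), (np.int64(331), np.int64(229)), (np.int64(332), np.int64(228)), (np.int64(332), np.int64(229)), (np.int64(333), np.int64(228)), (np.int64(333), np.int64(229))]
```

View pics/z3.png

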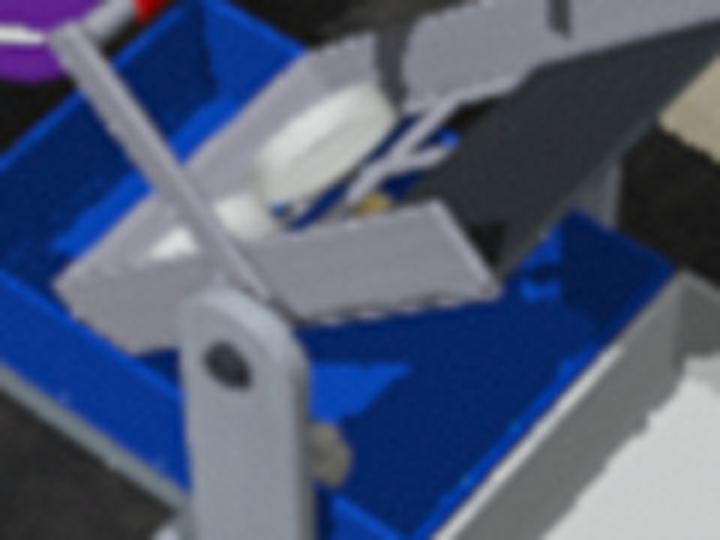

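```bash
python3 -c "
from h import *
for u,v in ((332,228),(325,271)):
  for z in (20,40,60,80,100,120,140):
    p=ray('scene',u,v,z)-[470.5,-59.5,0]; x=np.array([.9967,.081,0]);y=np.array([-.081,.9967,0])
    X,Y=p@x,p@y; print(u,z,round(X),round(Y),'height above sieve plane',round((z-140)*np.cos(.8)+Y*np.sin(.8)))
"
```

```text
332 20 62 67 height above sieve plane -35
332 40 49 57 height above sieve plane -29
332 60 36 46 height above sieve plane -23
332 80 23 36 height above sieve plane -16
332 100 10 25 height above sieve plane -10
332 120 -3 15 height above sieve plane -3
332 140 -16 5 height above sieve plane 3
325 20 -42 3 height above sieve plane -81
325 40 -52 -6 height above sieve plane -74
325 60 -63 -14 height above sieve plane -66
325 80 -73 -23 height above sieve plane -59
325 100 -84 -32 height above sieve plane -51
325 120 -94 -41 height above sieve plane -43
325 140 -105 -50 height above sieve plane -36
```

Emit:
{"name": "arm_command", "arguments": {"targets": [[0, -7, -2, 0, 0.26], [0, -14, -6, 0, 0.26], [0, -21, -11, 0, 0.26], [0, -28, -16, 0, 0.26], [0, -36, -20, 0, 0.26]]}}

```text
t: 5.55
eef_pos: [466.4, -13.5, 218.6]
tcp_rot: [3.14, 0.001, -3.085]
ft_force: [-1.0, 8.5, 4.8]
opening: 0.261
grip_force: 4.4
```

Emit:
{"name": "arm_command", "arguments": {"targets": [[0, -10, -5, 0, 0.26], [0, -20, -9, 0, 0.26], [0, -30, -11, 0, 0.26], [0, -40, -12, 0, 0.26], [0, -50, -13, 0, 0.26]]}}

```text
t: 6.05
eef_pos: [469.3, -64.2, 231.2]
tcp_rot: [3.141, 0.001, -3.085]
ft_force: [1.9, 4.9, 1.4]
opening: 0.26
grip_force: 2.3
```

```bash
python3 g.py; python3 -c "
from h import *
print('brass start',ray('scene',357,211,150))
c=snap('scene','s4.png'); cv2.imwrite('pics/s4c.png',cv2.resize(c['frame'][150:290,260:420,::-1],None,fx=4,fy=4,interpolation=2))"
```

```text
6.05 [469.3 -64.2 231.2] [ 3.141e+00  1.000e-03 -3.085e+00] [1.9 4.9 1.4] 0.26022862899661353 [-0.28  0.26  1.89  0.    0.99 -1.9 ]
0 [-1.5  4.6  0.2]
0.4 [-0.4 47.4  8.9]
0.6 [ 0.1 66.7 19.4]
0.8 [ 0.5 83.5 33.6]
-0.4 [ -2.5 -38.2   8.8]
-0.6 [ -3.  -57.5  19.3]
-0.8 [ -3.4 -74.3  33.5]
brass start [515.92989338 -68.06733616 150.        ]
```

View pics/s4c.png

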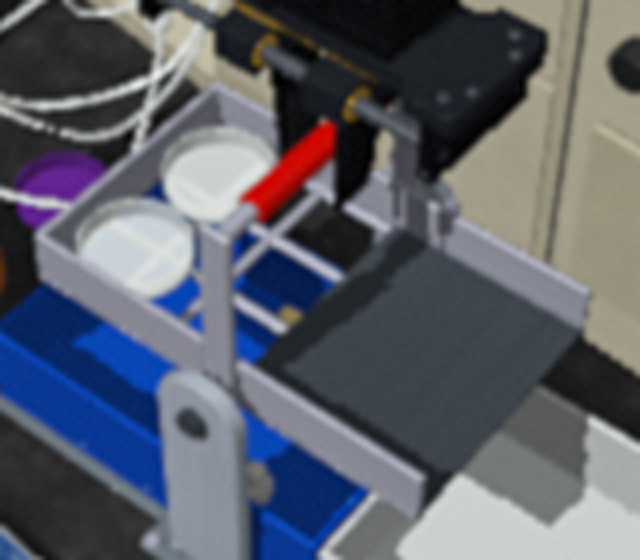

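The brass nut hasn't moved in the image, still at scene (332,229), although the sieve is now level. So it is in the blue bin, as is the steel nut, and both dishes are on the grid. Now I'll tip the other way.

Emit:
{"name": "arm_command", "arguments": {"targets": [[0, -9, 0.5, 0, 0.26], [0, -18, 1.5, 0, 0.26], [0, -27, 3.5, 0, 0.26], [0, -35, 6, 0, 0.26], [0, -43, 9, 0, 0.26]]}}

```text
t: 6.6
eef_pos: [471.5, -107.5, 221.4]
tcp_rot: [3.141, -0.0, -3.085]
ft_force: [-0.3, 3.3, 1.7]
opening: 0.263
grip_force: 1.9
```

Emit:
{"name": "arm_command", "arguments": {"targets": [[0, -4, 2, 0, 0.26], [0, -8, 4, 0, 0.26], [0, -12, 6, 0, 0.26], [0, -16, 8, 0, 0.26], [0, -19, 10.5, 0, 0.26]]}}

```text
t: 7.1
eef_pos: [472.7, -126.0, 211.0]
tcp_rot: [-3.142, 0.0, -3.085]
ft_force: [-0.5, 3.3, 1.6]
opening: 0.262
grip_force: 1.5
```

Emit:
{"name": "arm_command", "arguments": {"targets": [[0, -4, 3, 0, 0.26], [0, -8, 6, 0, 0.26], [0, -11, 9, 0, 0.26], [0, -14, 11.5, 0, 0.26], [0, -17, 14, 0, 0.26]]}}

```text
t: 7.6
eef_pos: [473.6, -142.8, 196.8]
tcp_rot: [3.141, 0.0, -3.085]
ft_force: [2.0, 5.0, -0.7]
opening: 0.259
grip_force: 2.4
```

Emit:
{"name": "arm_command", "arguments": {"targets": [[0, 0, 0, 0, 0.26], [0, 0, 0, 0, 0.26], [0, 0, 0, 0, 0.26], [0, 0, 0, 0, 0.26], [0, 0, 0, 0, 0.26]]}}

```text
t: 8.1
eef_pos: [473.6, -142.8, 197.2]
tcp_rot: [-3.141, 0.0, -3.085]
ft_force: [-0.2, -0.3, -0.1]
opening: 0.261
grip_force: 0.0
```

```bash
python3 g.py; python3 -c "
from h import *
c=snap('scene','s5.png'); cv2.imwrite('pics/s5c.png',cv2.resize(c['frame'][150:360,250:470,::-1],None,fx=2.8,fy=2.8,interpolation=2))"
```

```text
8.1 [ 473.6 -142.8  197.2] [-3.141  0.    -3.085] [-0.2 -0.3 -0.1] 0.2605373090322774 [-0.43  0.33  1.89 -0.    0.92 -2.05]
0 [ -1.6  83.3 -33.8]
0.4 [ -0.6 126.2 -25.1]
0.6 [-1.000e-01  1.454e+02 -1.460e+01]
0.8 [  0.3 162.2  -0.4]
-0.4 [ -2.7  40.5 -25.1]
-0.6 [ -3.1  21.2 -14.5]
-0.8 [-3.5  4.5 -0.4]
```

View pics/s5c.png

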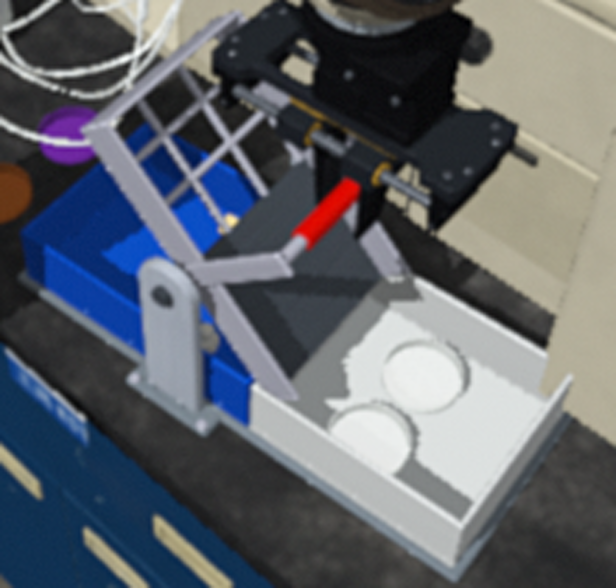

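Both dishes are flat in the white bin, at (425,375) and (372,440), and both nuts are in the blue bin, at (230,221) and (208,335). Now I'll let go and withdraw upward.

Emit:
{"name": "arm_command", "arguments": {"targets": [[0, 4, 0, 0, 0.7], [0, 4, 0, 0, 0.7], [0, 4, 0, 0, 0.7], [0, 4, 0, 0, 0.7], [0, 4, 0, 0, 0.7]]}}

```text
t: 8.65
eef_pos: [473.4, -138.8, 197.1]
tcp_rot: [3.142, 0.0, -3.085]
ft_force: [0.8, -0.1, -1.2]
opening: 0.626
grip_force: 0.0
```

Emit:
{"name": "arm_command", "arguments": {"targets": [[0, 0, 0, 0, 0.7], [0, 0, -15, 0, 0.7], [0, 0, -35, 0, 0.7], [0, 0, -60, 0, 0.7], [0, 0, -85, 0, 0.7]]}}

```text
t: 9.15
eef_pos: [473.2, -138.7, 283.0]
tcp_rot: [3.141, -0.0, -3.085]
ft_force: [-0.5, -0.4, -0.2]
opening: 0.699
grip_force: 0.0
```

Emit:
{"name": "arm_command", "arguments": {"targets": [[0, 0, 0, 0, 0.7], [0, 0, 0, 0, 0.7], [0, 0, 0, 0, 0.7], [0, 0, 0, 0, 0.7]]}}

```text
t: 9.55
eef_pos: [473.1, -138.7, 281.2]
tcp_rot: [3.141, -0.001, -3.085]
ft_force: [-0.9, -0.3, 0.5]
opening: 0.7
grip_force: 0.0
```

```bash
python3 -c "
from h import *
c=snap('scene','s6.png'); cv2.imwrite('pics/s6c.png',cv2.resize(c['frame'][130:360,250:470,::-1],None,fx=2.5,fy=2.5,interpolation=2))"
```

```text
(no output)
```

View pics/s6c.png

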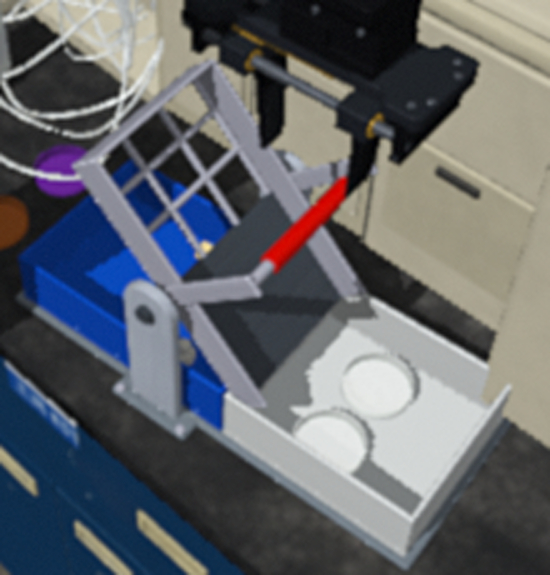

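The gripper is clear above the handle. The dishes are in the white bin at (380,385) and (332,440), and the nuts are in the blue bin.

```bash
python3 -c "
from cell import env
print(env.job_done())"
```

```text
the job is handed in; nothing more can be done
None
```

The job is handed in: both nuts dropped into the blue bin first, then both dishes slid into the white bin, and the gripper let go of the handle and moved clear, all in about 10 s of the 40 s allowed.

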